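# Scan the round tub's label with the hand scanner

### The job

Pick up the label scanner from its cork mat and aim it at the middle of the barcode label on the lid of the round tub (not the square or the oblong one), from about 13 cm away, and hold it still on the label for two seconds. Leave the tub where it stands, then stand the scanner upright on its mat again, with the whole foot on the mat, and let go.

Things in the scene. Friction and masses are not known exactly. Their poses are not given: they have to be found in the camera images.
- scanner: grey self-standing barcode scanner, 138 mm tall, 0.26 kg, on the mat. Origin: centre of its foot's underside; z up, x its heading (roughly away from the robot). Round black foot 80 mm across, thin neck, oblong head 70 long, 44 wide (along y, flat upright sides), 36 mm thick, pitched nose down towards +x. Head centre, where to grip across y from above: 12 mm ahead of the origin, 100 mm up.
- scanner_window (a point): centre of the dark window on the front of the scanner's head, 35 mm ahead of the scanner's origin and 72 mm above it. x is the aiming line, out of the window: 50 degrees below the horizontal, towards the scanner's heading, while it stands upright. y is the scanner's y. It reads 70 to 200 mm along this line, from any side.
- round_label (a point): centre of the label (58 x 44 mm) on the round tub's lid (96 mm across, grey), 70 mm above its base; z up. The loose tub (0.6 kg) stands on a dark oven tray (260 x 380 mm, rim 18 mm) in a row with a square and an oblong tub, 66 and 60 mm tall, 120 mm apart, in any order. Taller things (to 0.2 m) stand only beyond x = 0.7 m or 0.45 m to either side.
- mat: square brown cork mat, fixed flat on the steel worktop, 170 x 170 mm and 4 mm thick. Origin: centre of its underside; z up; x and y along its edges.

How it is judged:
By the outcome, as a careful person would: the job done as asked, in the order asked, and still so for the second after the job is handed in, with the robot touching nothing.
It also fails if it takes over 59 s, if anything falls off the work surface, if the arm or the gripper's body presses on something with over 40 N, if the wrist force passes 120 N, or if a joint passes its speed limit or range.

### The arm

A 6-joint arm with a two-finger parallel gripper is mounted at the origin on the work surface. World frame = base frame: x ahead of the robot, y to its left, z up, the work surface at z = 0. Lengths are in mm, angles in rad, forces in N, time in s.
With the tool pointing down it reaches from about 250 to 800 mm from the base axis. Payload 8.5 kg.
Tool frame: the origin (TCP) lies at the very end of the fingers, on their centre line; the grasp point (between the pads) lies 19 mm behind it; x points along the fingers, z is the direction in which the jaws open and shut, and the axes are right-handed (so a half turn about x gives the same grasp; the last joint's range is limited). The gripper opens to 85 mm and grips with 20 to 120 N. Pads are 22 mm wide; open, the fingers measure 114 mm over their backs; the gripper's body (76 mm by 85 mm) begins 54 mm behind the grasp point. The pads swing forward as they close: fully open they stand 13 mm farther back than shut.
Start: joints at [1.168, 0.238, -0.013, 1.319, 0, 1.571], TCP at [205.779, 482.943, 231.276] pointing down, gripper open.
Joint ranges: [-2.66, 2.66], [-1.03, 1.9], [-1.14, 1.46], [-1.82, 2.27], [-1.45, 1.34], [-3.14, 3.14]. Speed limits (rad/s): [2.22, 2.22, 2.79, 3.14, 3.14, 3.14].

### API

Orientations are given as a unit quaternion [w, x, y, z].
In Python, from workcell import bot gives the robot as it stands.
- The arm moves only by the tool jog_arm, never from a script. Its argument "plan" is a list of rows, each a list of 3 entries, a list of its own where there are three numbers: the shift along the tool's x, y, z in m, then the turn, a rotation vector about the tool's x, y, z in rad, then the closure, from 0 (fully open) to 1 (shut). A call has 1 to 5 rows; each row shifts and turns the pose as measured when the row begins, along the tool's axes as they then stand; what a row does not reach is not made up. A row lasts 1/12 s, in which the tool goes at most 41.7 mm and 7.16 degrees, less where a joint would pass 70% of its speed; a pose out of reach is approached as far as the arm can. A call is refused whole if a number of a shift passes 0.0417 or a number of a turn 0.125, either way. A call with a gripper value outside its range is refused whole. The fingers move at their own pace and stop on an object; "force" is the grip in N (left out, the last holds). Time passes only in rows, so rows that do not move let the fingers close. It gives the time, the measured TCP pose, the force and the opening at its end, in the units of the state.
- bot.sense(): the state, without advancing time (a new reading comes with each control period).
- bot.capture(name): name is "scene" or "top" or "wrist"; returns a dict with "pixels" (420x560x3 uint8, red, green, blue), "fx", "fy", "cx", "cy" (pixels), "pose" (4x4, takes a point from camera to world coordinates). Camera axes: x right, y down, z forward; pixel columns grow to the right and rows downward; lengths in mm; the calibration is good to about 2 mm. A picture is of the moment at which its call begins. There is no depth.
- bot.close_job(): hands the job in, once; it reports no verdict.
The state is a dict: "t": time; "qpos": joint angles; "dq": joint speeds; "tau": joint torques, N m; "eef_pos": TCP position; "orientation": TCP orientation; "wrist_force": force on the tool from outside, world axes, zero at the start; "ft_torque": the same for the moment, N m; "opening": finger opening in mm.
Only numpy, scipy, OpenCV 4.12 (cv2) and the standard library are available. Lean on these libraries where they do the work, as an engineer would, in place of code of your own. Each camera call takes 0.05 s, during which the arm holds its last target. There are 200 camera calls.

## Working session

There is one attempt and no reset: what is moved stays moved. The work goes in short steps, Python scripts to look and compute and a tool call to move; the robot and the scene stay as the last step left them, time stands still between calls to the robot, and variables do not carry over. Pictures are saved under pics/ and viewed, about 8 in all and at most 12, crops included, and the job is handed in when it is done.

Besides the shell and the picture viewer there is one more tool, called as name(argument=value, ...) on one line, values as JSON. jog_arm: Moves the arm, as the interface text tells. Its arguments: {"type":"object","properties":{"plan":{"type":"array"},"force":{"type":"number"}},"required":["plan"]}

```bash
mkdir -p pics; ls; python3 - <<'E'
from workcell import bot
import cv2,numpy as np
s=bot.sense();print(s)
for n in ("scene","top"):
    c=bot.capture(n);cv2.imwrite(f"pics/{n}0.png",c["pixels"][:,:,::-1]);print(n,c["fx"],c["fy"],c["cx"],c["cy"],np.round(c["pose"],4).tolist())
E
```

```text
pics
{'t': 0.0, 'qpos': array([ 1.16798331e+00,  2.38779680e-01, -1.42849375e-02,  1.31921405e+00,
        2.13556822e-05,  1.57078550e+00]), 'dq': array([-2.46671605e-04, -1.18805936e-04, -7.63414562e-04, -9.04111413e-05,
        4.86359800e-04,  1.79197322e-03]), 'tau': array([-1.36208961e-03, -5.38781905e+01,  3.46433115e+01,  1.84603070e-02,
       -3.94964923e-05, -1.21512750e-05]), 'eef_pos': array([205.62625415, 482.57941883, 230.66627109]), 'orientation': array([ 0.58947323, -0.39015503,  0.59035601,  0.38958971]), 'wrist_force': array([0.20907138, 0.76837666, 0.25789809]), 'ft_torque': array([-0.03229492, -0.0138246 , -0.03030641]), 'opening': 85.44096762550672}
scene 419.0050214505037 419.0050214505037 284.43991695217073 207.6896705213309 [[0.8587, 0.3886, -0.3342, 875.7053], [0.5125, -0.643, 0.5691, -585.6071], [0.0062, -0.66, -0.7512, 803.7048], [0.0, 0.0, 0.0, 1.0]]
top 435.47305361286607 435.47305361286607 269.6987078720277 212.3474162567538 [[0.021, -0.9881, 0.1521, 442.5091], [-0.9996, -0.0239, -0.0173, -26.2104], [0.0207, -0.1517, -0.9882, 941.1718], [0.0, 0.0, 0.0, 1.0]]
```

View pics/scene0.png

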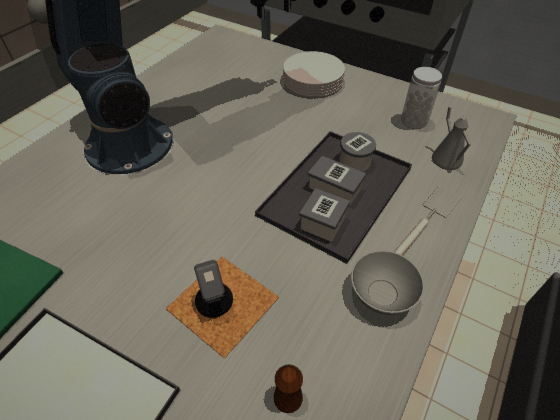

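View pics/top0.png

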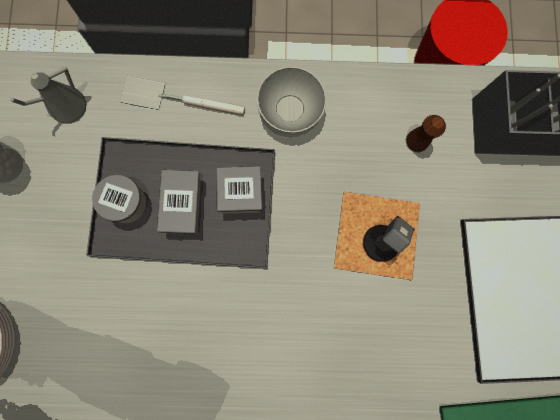

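The round tub is leftmost in the top view, with its label at about (116,197). The scanner's foot is at (382,243), its head at about (399,233), and the mat corners are at (344,193), (420,203), (412,278) and (335,268). In the scene view the round label is at about (359,144). I'll enlarge the parts that matter.

```bash
cat > h.py <<'E'
import numpy as np,cv2
from scipy.spatial.transform import Rotation as R
from workcell import bot
def ray(c,u,v):
    P=np.array(c["pose"]);d=P[:3,:3]@[(u-c["cx"])/c["fx"],(v-c["cy"])/c["fy"],1.];return P[:3,3],d
def at_z(c,u,v,z):
    o,d=ray(c,u,v);return (o+d*(z-o[2])/d[2])
def proj(c,p):
    P=np.array(c["pose"]);q=(np.atleast_2d(p)-P[:3,3])@P[:3,:3];return np.c_[q[:,0]/q[:,2]*c["fx"]+c["cx"],q[:,1]/q[:,2]*c["fy"]+c["cy"]]
def tool(): 
    s=bot.sense();q=s["orientation"];return s["eef_pos"],R.from_quat(np.r_[q[1:],q[0]])
E
python3 - <<'E'
from h import *
c=bot.capture("top");s=bot.capture("scene")
t=c["pixels"][:,:,::-1];sc=s["pixels"][:,:,::-1]
a=cv2.resize(t[180:290,325:435],(400,400),interpolation=cv2.INTER_CUBIC)
b=cv2.resize(sc[250:360,165:275],(400,400),interpolation=cv2.INTER_CUBIC)
cv2.imwrite("pics/crop1.png",np.hstack([a,b]))
m=[at_z(c,*p,4) for p in [(344,193),(420,203),(412,278),(335,268)]]
print(np.round(m,1),np.mean(m,0))
for i in range(4): d=m[(i+1)%4]-m[i];print(np.linalg.norm(d),np.degrees(np.arctan2(d[1],d[0])))
print("foot",at_z(c,382,243,14),at_z(s,214,300,14))
print("head",at_z(c,399,233,105), "label",at_z(c,116,197,72),at_z(s,359,144,72))
E
```

```text
[[ 633.8 -205.2    4. ]
 [ 615.6 -372.9    4. ]
 [ 451.9 -350.5    4. ]
 [ 469.6 -185.     4. ]] [ 542.72538492 -278.39819234    4.        ]
168.73267749261984 -96.19312838803363
165.26567223012813 172.19674406797887
166.41071349590484 83.89526333011638
165.4734313721487 -6.996991990697801
foot [ 524.64329355 -284.44320705   14.        ] [ 529.99967801 -285.35025955   14.        ]
head [ 536.77742711 -292.62643933  105.        ] label [600.10901705 269.05905329  72.        ] [604.89004132 267.98458348  72.        ]
```

View pics/crop1.png

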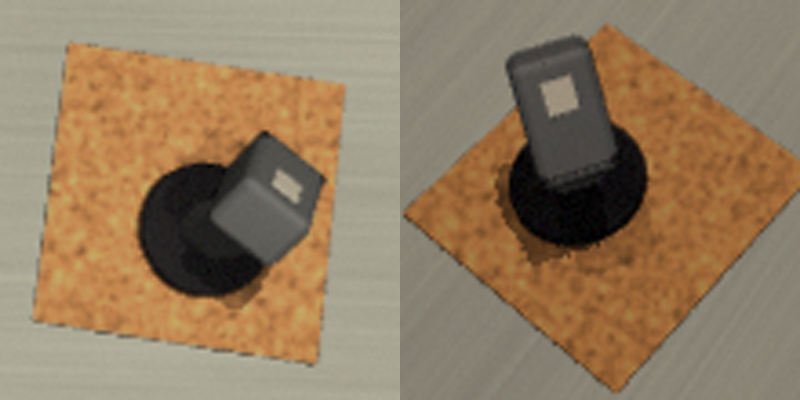

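```bash
cat > fit.py <<'E'
from h import *
from scipy.optimize import minimize
a50=np.radians(50);A=np.array([np.cos(a50),0,-np.sin(a50)]);N=np.array([np.sin(a50),0,np.cos(a50)]);Y=np.array([0,1,0])
HB=np.array([np.array([12,0,100])+35*i*A+18*j*N+22*k*Y for i in(-1,1) for j in(-1,1) for k in(-1,1)])
t=np.linspace(0,2*np.pi,40);FT=np.vstack([np.c_[40*np.cos(t),40*np.sin(t),0*t+z] for z in(0,10)])
def hulls(c,x,y,th,z=4):
    M=R.from_euler('z',th).as_matrix()
    return [cv2.convexHull(proj(c,p@M.T+[x,y,z]).astype(np.float32))[:,0] for p in(HB,FT)]
def mask(c,box):
    hsv=cv2.cvtColor(c["pixels"],cv2.COLOR_RGB2HSV);m=np.zeros(hsv.shape[:2],np.uint8)
    u0,v0,u1,v1=box;h=hsv[v0:v1,u0:u1].astype(int);m[v0:v1,u0:u1]=(h[...,2]<115)&((h[...,1]<110)|(h[...,2]<35));return m
def cost(p,cs,ms):
    e=0
    for c,m in zip(cs,ms):
        r=np.zeros((m.shape[0]*4,m.shape[1]*4),np.uint8)
        for h in hulls(c,p[0]*1.,p[1],p[2]): cv2.fillPoly(r,[np.round(h*64+24).astype(np.int32)],1,shift=4)
        r=cv2.resize(r.astype(np.float32),m.shape[::-1],interpolation=cv2.INTER_AREA);e+=np.abs(r-m).sum()
    return e
E
python3 - <<'E'
from fit import *
c=bot.capture("top");s=bot.capture("scene");mt=mask(c,(345,205,410,272));ms=mask(s,(185,255,240,325))
cv2.imwrite("pics/m.png",np.hstack([mt,ms])*255);print(mt.sum(),ms.sum())
for cs,mm in (([c],[mt]),([s],[ms]),([c,s],[mt,ms])):
    best=None
    for th in (-.9,-.6,-.3):
        r=minimize(cost,[527,-285,th],args=(cs,mm),method="Nelder-Mead",options=dict(initial_simplex=[[527,-285,th],[537,-285,th],[527,-275,th],[527,-285,th+.2]]))
        if best is None or r.fun<best.fun:best=r
    print(best.x,np.degrees(best.x[2]),best.fun)
# label quads
for k,b in ((c,(95,180,140,215)),(s,(340,132,378,156))):
    u0,v0,u1,v1=b;h=cv2.cvtColor(k["pixels"],cv2.COLOR_RGB2HSV)[v0:v1,u0:u1];w=((h[...,2]>185)&(h[...,1]<40)).astype(np.uint8)
    w=cv2.morphologyEx(w,cv2.MORPH_CLOSE,np.ones((5,5)));n,l,st,ce=cv2.connectedComponentsWithStats(w);i=1+np.argmax(st[1:,4])
    rc=cv2.minAreaRect(np.argwhere(l==i)[:,::-1].astype(np.float32));print(st[i],ce[i]+[u0,v0],rc)
    print(at_z(k,*(ce[i]+[u0,v0]),72))
E
```

```text
1390 1485
[ 525.24404248 -280.81324216   -0.75022686] -42.984832839126604 248.9375
[ 525.43733156 -281.93671642   -0.6775978 ] -38.823494382316774 189.6875
[ 525.58341365 -281.97492347   -0.72067269] -41.291503443249546 448.6875
[  4   3  33  29 347] [114.08645533 196.74639769] ((19.979637145996094, 16.957012176513672), (28.18498992919922, 21.3237247467041), 19.653823852539062)
[600.53256263 272.92604136  72.        ]Traceback (most recent call last):
  File "<stdin>", line 13, in <module>
    return _wrapfunc(a, 'argmax', axis=axis, out=out, **kwds)
    return bound(*args, **kwds)
ValueError: attempt to get argmax of an empty sequence
```

```bash
cat > plan.py <<'E'
from h import *
import json
def frame(h):  # tool down, jaw axis along scanner y for scanner heading h
    X=np.array([0,0,-1.]);out=[]
    for s in(1,-1):
        Z=s*np.array([-np.sin(h),np.cos(h),0]);out.append(R.from_matrix(np.c_[X,np.cross(Z,X),Z]))
    return out
def plan(p,Rt,cl,vmax=40,wmax=.12,n=None):
    p0,R0=tool()
    if isinstance(Rt,list): Rt=min(Rt,key=lambda r:(R0.inv()*r).magnitude())
    d=np.array(p)-p0;w=(R0.inv()*Rt).as_rotvec();
    n=n or max(1,int(np.ceil(max(np.linalg.norm(d)/vmax,np.abs(w).max()/wmax))))
    rows=[]
    for i in range(n):
        Ri=R0*R.from_rotvec(w*i/n);s=Ri.inv().apply(d/n)/1000
        rows.append([[round(float(v),4) for v in s],[round(float(v),3) for v in w/n],cl])
    print("n",n,"d",np.round(d,1),"w",np.round(w,3))
    for i in range(0,n,5): print(json.dumps(rows[i:i+5]))
E
python3 - <<'E'
from plan import *
h=-.70;P=np.array([525.5,-282])+12*np.array([np.cos(h),np.sin(h)])
p0,R0=tool();print(R0.as_matrix().round(3),bot.sense()["qpos"])
for r in frame(h): print((R0.inv()*r).as_rotvec())
plan([*P,215],frame(h),0)
E
```

```text
[[-0.    -0.92   0.392]
 [-0.001  0.392  0.92 ]
 [-1.    -0.    -0.001]] [ 1.16799032e+00  2.38427308e-01 -1.37289601e-02  1.31920275e+00
 -1.22817897e-06  1.57081165e+00]
[ 2.97178667e-01 -5.58359144e-04  8.48374487e-05]
[-2.84441388e+00 -1.21552307e-04 -7.99998621e-04]
n 21 d [ 328.9 -772.6  -16.1] w [ 0.297 -0.001  0.   ]
[[[0.0008, -0.0288, -0.0277], [0.014, -0.0, 0.0], 0], [[0.0008, -0.0292, -0.0273], [0.014, -0.0, 0.0], 0], [[0.0008, -0.0296, -0.0269], [0.014, -0.0, 0.0], 0], [[0.0008, -0.03, -0.0265], [0.014, -0.0, 0.0], 0], [[0.0008, -0.0304, -0.026], [0.014, -0.0, 0.0], 0]]
[[[0.0008, -0.0307, -0.0256], [0.014, -0.0, 0.0], 0], [[0.0008, -0.0311, -0.0252], [0.014, -0.0, 0.0], 0], [[0.0008, -0.0314, -0.0247], [0.014, -0.0, 0.0], 0], [[0.0008, -0.0318, -0.0243], [0.014, -0.0, 0.0], 0], [[0.0008, -0.0321, -0.0238], [0.014, -0.0, 0.0], 0]]
[[[0.0008, -0.0325, -0.0234], [0.014, -0.0, 0.0], 0], [[0.0008, -0.0328, -0.0229], [0.014, -0.0, 0.0], 0], [[0.0008, -0.0331, -0.0224], [0.014, -0.0, 0.0], 0], [[0.0008, -0.0334, -0.022], [0.014, -0.0, 0.0], 0], [[0.0008, -0.0337, -0.0215], [0.014, -0.0, 0.0], 0]]
[[[0.0008, -0.034, -0.021], [0.014, -0.0, 0.0], 0], [[0.0008, -0.0343, -0.0205], [0.014, -0.0, 0.0], 0], [[0.0008, -0.0346, -0.02], [0.014, -0.0, 0.0], 0], [[0.0008, -0.0349, -0.0195], [0.014, -0.0, 0.0], 0], [[0.0008, -0.0352, -0.019], [0.014, -0.0, 0.0], 0]]
[[[0.0008, -0.0354, -0.0185], [0.014, -0.0, 0.0], 0]]
```

jog_arm(plan=[[[0,-0.029,-0.0275],[0.014,0,0],0],[[0,-0.029,-0.0275],[0.014,0,0],0],[[0,-0.0295,-0.027],[0.014,0,0],0],[[0,-0.03,-0.0265],[0.014,0,0],0],[[0,-0.0305,-0.026],[0.014,0,0],0]])

```text
t: 0.72
eef_pos: [284.1, 299.3, 228.8]
orientation: [0.602, -0.371, 0.602, 0.372]
wrist_force: [0.9, -0.2, 0.9]
opening: 85.3
```

jog_arm(plan=[[[0,-0.031,-0.0255],[0.014,0,0],0],[[0,-0.031,-0.025],[0.014,0,0],0],[[0,-0.0315,-0.0245],[0.014,0,0],0],[[0,-0.032,-0.024],[0.014,0,0],0],[[0,-0.032,-0.024],[0.014,0,0],0]])

```text
t: 1.13
eef_pos: [365.5, 107.5, 229.4]
orientation: [0.615, -0.35, 0.613, 0.35]
wrist_force: [1.4, 0.5, 0.2]
opening: 85.6
```

jog_arm(plan=[[[0,-0.0325,-0.0235],[0.014,0,0],0],[[0,-0.033,-0.023],[0.014,0,0],0],[[0,-0.033,-0.0225],[0.014,0,0],0],[[0,-0.0335,-0.022],[0.014,0,0],0],[[0,-0.034,-0.0215],[0.014,0,0],0]])

```text
t: 1.55
eef_pos: [446.0, -85.0, 230.7]
orientation: [0.629, -0.327, 0.624, 0.327]
wrist_force: [1.2, 1.7, 0.6]
opening: 85.4
```

jog_arm(plan=[[[0,-0.0345,-0.021],[0.018,0,0],0],[[0,-0.0345,-0.0205],[0.018,0,0],0],[[0,-0.035,-0.02],[0.018,0,0],0],[[0,-0.035,-0.019],[0.018,0,0],0],[[0,-0.0355,-0.0185],[0.018,0,0],0]])

```text
t: 1.97
eef_pos: [525.5, -277.5, 231.0]
orientation: [0.645, -0.297, 0.639, 0.296]
wrist_force: [0.8, 0.5, 0.6]
opening: 85.4
```

```bash
python3 - <<'E'
from plan import *
c=bot.capture("wrist");cv2.imwrite("pics/w1.png",c["pixels"][:,:,::-1]);np.save("pics/w1.npy",c,allow_pickle=True)
print(np.round(c["pose"],3).tolist(),c["fx"],c["cx"],c["cy"]);print(tool()[0])
h=-.70;P=np.array([525.5,-282])+12*np.array([np.cos(h),np.sin(h)])
plan([*P,215],frame(h),0)
E
```

```text
[[0.648, 0.72, 0.247, 461.541], [0.761, -0.616, -0.202, -225.746], [0.007, 0.32, -0.948, 373.027], [0.0, 0.0, 0.0, 1.0]] 329.3341964756205 277.99420572064764 208.82676717455487
[ 528.12866134 -283.61161457  229.54595185]
n 1 d [  6.5  -6.1 -14.5] w [-0.01   0.005  0.008]
[[[0.0146, -0.0088, -0.0005], [-0.01, 0.005, 0.008], 0]]
```

View pics/w1.png

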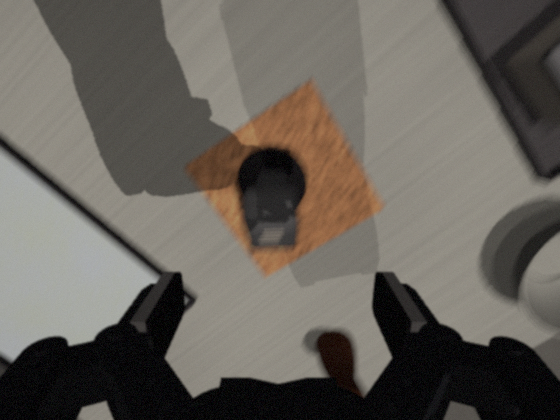

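The wrist view, slightly blurred, shows the foot at about (271,180) and the head below it at about (272,225), nearly in line with the fingers' mid column (~279). I'll take a still picture and fit that.

```bash
python3 - <<'E'
from fit import *
from plan import plan,frame
c=bot.capture("wrist");t=bot.capture("top")
im=c["pixels"];hsv=cv2.cvtColor(im,cv2.COLOR_RGB2HSV);print(tool()[0])
for q in((271,165),(272,225),(255,210),(250,250),(330,170),(285,215)):print(q,hsv[q[1],q[0]],end=" ")
m=np.zeros(hsv.shape[:2],np.uint8);u0,v0,u1,v1=225,140,320,255
h=hsv[v0:v1,u0:u1].astype(int);m[v0:v1,u0:u1]=((h[...,1]<100)|(h[...,2]<30))
r=None
for th in(-.8,-.65):
    q=minimize(cost,[526,-282,th],args=([c],[m]),method="Nelder-Mead",options=dict(initial_simplex=[[526,-282,th],[536,-282,th],[526,-272,th],[526,-282,th+.15]]))
    if r is None or q.fun<r.fun:r=q
print(r.x,r.fun,m.sum())
o=im[:,:,::-1].copy()
for p,col in((r.x,(0,255,0)),((525.5,-282,-.72),(0,0,255))):
    for hh in hulls(c,*p): cv2.polylines(o,[np.round(hh).astype(int)],True,col)
o2=o[120:280,180:400];mm=cv2.cvtColor(m[120:280,180:400]*255,cv2.COLOR_GRAY2BGR)
cv2.imwrite("pics/w2.png",cv2.resize(np.hstack([o2,mm]),(800,290)))
E
```

```text
[ 525.5770221  -277.89349574  229.61513399]
(271, 165) [45 18 29] (272, 225) [ 12  34 126] (255, 210) [ 0  4 58] (250, 250) [ 25  21 144] (330, 170) [ 13 141 141] (285, 215) [15 12 42] [ 525.49512205 -283.74584555   -0.69289444] 1663.25 6615
```

View pics/w2.png

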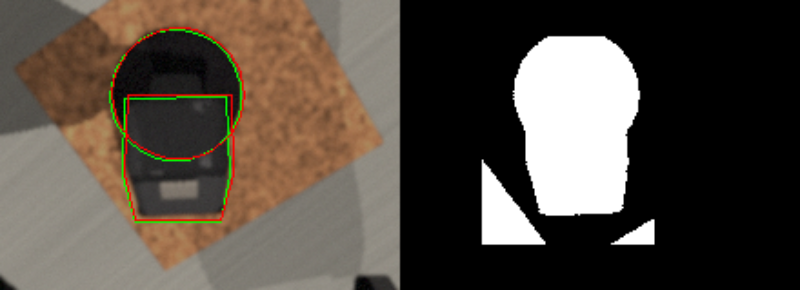

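The fitted outline matches the picture: scanner at (525.5, -283.7) with heading -0.69. Now the grasp.

```bash
python3 - <<'E'
from plan import *
h=-.69;P=np.array([525.5,-283.7])+12*np.array([np.cos(h),np.sin(h)])
plan([*P,150],frame(h),0,n=3);plan([*P,82],frame(h),0)
E
```

```text
n 3 d [  9.2 -13.4 -79.6] w [-0.018  0.007  0.004]
[[[0.0265, -0.0051, -0.0016], [-0.006, 0.002, 0.001], 0], [[0.0265, -0.0052, -0.0016], [-0.006, 0.002, 0.001], 0], [[0.0265, -0.0052, -0.0015], [-0.006, 0.002, 0.001], 0]]
n 4 d [   9.2  -13.4 -147.6] w [-0.018  0.007  0.004]
[[[0.0369, -0.0038, -0.0013], [-0.004, 0.002, 0.001], 0], [[0.0369, -0.0038, -0.0013], [-0.004, 0.002, 0.001], 0], [[0.0369, -0.0039, -0.0012], [-0.004, 0.002, 0.001], 0], [[0.0369, -0.0039, -0.0012], [-0.004, 0.002, 0.001], 0]]
```

jog_arm(plan=[[[0.0265,-0.0052,-0.0016],[-0.006,0.002,0.001],0],[[0.0265,-0.0052,-0.0016],[-0.006,0.002,0.001],0],[[0.0265,-0.0052,-0.0016],[-0.006,0.002,0.001],0],[[0,0,0],[0,0,0],0],[[0.023,0,0],[0,0,0],0]])

```text
t: 2.53
eef_pos: [536.6, -290.4, 130.0]
orientation: [0.641, -0.304, 0.637, 0.3]
wrist_force: [0.9, -0.2, 0.1]
opening: 85.0
```

```bash
python3 - <<'E'
from plan import *
h=-.69;P=np.array([525.5,-283.7])+12*np.array([np.cos(h),np.sin(h)])
plan([*P,82],frame(h),0)
E
```

```text
n 2 d [ -1.8  -1.  -48. ] w [0.002 0.003 0.008]
[[[0.024, 0.0006, -0.001], [0.001, 0.001, 0.004], 0], [[0.024, 0.0005, -0.001], [0.001, 0.001, 0.004], 0]]
```

jog_arm(plan=[[[0.024,0.0005,-0.001],[0.001,0.001,0.004],0],[[0.022,0.0005,-0.001],[0.001,0.001,0.004],0],[[0,0,0],[0,0,0],0.3],[[0,0,0],[0,0,0],0.5],[[0,0,0],[0,0,0],0.6]], force=50)

```text
t: 2.95
eef_pos: [533.1, -286.2, 86.1]
orientation: [0.639, -0.301, 0.639, 0.304]
wrist_force: [-0.2, 0.3, -0.1]
opening: 51.7
```

jog_arm(plan=[[[0,0,0],[0,0,0],0.8],[[0,0,0],[0,0,0],1],[[0,0,0],[0,0,0],1],[[0,0,0],[0,0,0],1],[[0,0,0],[0,0,0],1]], force=60)

```text
t: 3.37
eef_pos: [535.4, -286.5, 92.2]
orientation: [0.641, -0.304, 0.637, 0.302]
wrist_force: [-0.7, 0.2, -2.5]
opening: 43.3
```

```bash
python3 - <<'E'
from plan import *
s=bot.sense();print(s["eef_pos"],s["opening"],s["wrist_force"],s["ft_torque"])
c=bot.capture("top");u0,v0,u1,v1=90,175,145,220
h=cv2.cvtColor(c["pixels"],cv2.COLOR_RGB2HSV)[v0:v1,u0:u1]
cv2.imwrite("pics/g1.png",np.hstack([cv2.resize(c["pixels"][v0:v1,u0:u1,::-1],(440,360),interpolation=cv2.INTER_CUBIC)]))
E
```

```text
[ 535.35577107 -286.45897242   92.19463641] 43.333747449945456 [-0.66739866  0.23876595 -2.48924385] [-0.03296818  0.02638041  0.00901608]
```

View pics/g1.png

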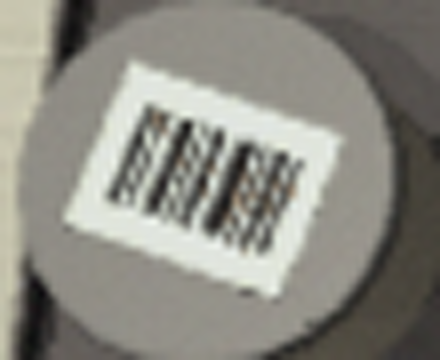

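Gripped at an opening of 43.3 mm, and the wrist carries about 2.5 N, which is the scanner's weight. The crop shows the label's corners, with its centre at top-view pixel (115.0,196.9). I'll lift, then check how the scanner sits in the grip.

jog_arm(plan=[[[-0.03,0,0],[0,0,0],1],[[-0.035,0,0],[0,0,0],1],[[-0.035,0,0],[0,0,0],1],[[-0.03,0,0],[0,0,0],1],[[-0.01,0,0],[0,0,0],1]])

```text
t: 3.83
eef_pos: [531.6, -285.1, 233.0]
orientation: [0.638, -0.3, 0.64, 0.305]
wrist_force: [1.1, -0.1, -2.0]
opening: 43.5
```

jog_arm(plan=[[[0,0,0],[0,0,0],1],[[0,0,0],[0,0,0],1],[[0,0,0],[0,0,0],1]])

```text
t: 4.08
eef_pos: [532.7, -285.9, 235.5]
orientation: [0.639, -0.302, 0.639, 0.303]
wrist_force: [0.6, -0.5, -2.1]
opening: 43.2
```

```bash
python3 - <<'E'
from plan import *
for i in range(3):
    s=bot.sense();print(s["eef_pos"],s["opening"],s["wrist_force"]); k=bot.capture("scene") if i else bot.capture("top")
    if i==0:c=k
s=bot.sense();print(s["eef_pos"],s["qpos"],s["dq"].round(3))
b=np.hstack([cv2.resize(c["pixels"][150:310,340:480],(350,400),interpolation=cv2.INTER_CUBIC),cv2.resize(k["pixels"][180:340,130:310],(450,400),interpolation=cv2.INTER_CUBIC)])
cv2.imwrite("pics/l1.png",b[:,:,::-1])
u0,v0,u1,v1=338,130,380,158
h=cv2.cvtColor(k["pixels"],cv2.COLOR_RGB2HSV)[v0:v1,u0:u1];w=((h[...,2]>165)&(h[...,1]<60)).astype(np.uint8)
w=cv2.morphologyEx(w,cv2.MORPH_CLOSE,np.ones((5,5)));n,l,st,ce=cv2.connectedComponentsWithStats(w);i=1+np.argmax(st[1:,4])
print(st[i]);ps=ce[i]+[u0,v0];pt=(115,196.9)
hull=cv2.minAreaRect(np.argwhere(l==i)[:,::-1].astype(np.float32));print(hull,ps)
print(at_z(k,*ps,72),at_z(c,*pt,72))
(o1,d1),(o2,d2)=ray(k,*ps),ray(c,*pt)
M=np.c_[d1,-d2];x=np.linalg.lstsq(M,o2-o1,rcond=None)[0];print("tri",o1+d1*x[0],o2+d2*x[1])
E
```

```text
[ 532.65750461 -285.8696656   235.51504548] 43.233900107712465 [ 0.57290422 -0.5046144  -2.09804055]
[ 532.43468916 -285.73925654  235.06250061] 43.50138979088781 [-0.34284257  0.27919227 -2.47378613]
[ 532.28262674 -285.65509117  234.77225022] 43.6609758114636 [-0.03739508 -0.01899334 -2.71906006]
[ 532.24818634 -285.64801913  234.72790357] [-0.4936359   0.37805034  0.19698431  1.3929785   0.00211677  0.19274763] [ 0.001  0.002  0.006  0.003 -0.    -0.001]
[  8   5  25  16 126]
((19.859554290771484, 12.27528190612793), (12.61397647857666, 20.8819580078125), 57.9946174621582) [358.06349206 142.52380952]
[600.20765403 272.29681763  72.        ] [600.26375828 271.07493383  72.        ]
tri [600.58774837 271.11319793  73.00950718] [600.11576899 270.79605104  72.81536828]
```

View pics/l1.png

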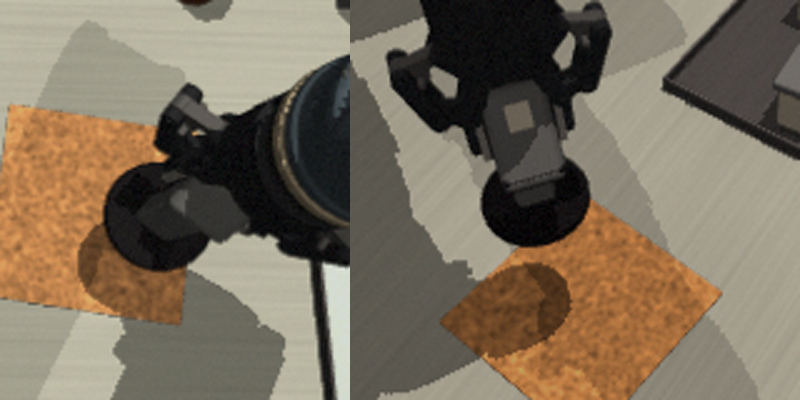

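The scanner hangs upright in the grip. In the top crop the foot's left, top and bottom edges are at 104, 162 and 270, and in the scene crop its left, right and bottom edges are at 482, 590 and 246. The label triangulates to (600, 271, 73) with under 1 mm residual. Next I'll fit the foot in the hand and plan the carry.

```bash
python3 - <<'E'
from fit import *
from plan import plan,frame
from scipy.optimize import least_squares
c=bot.capture("top");k=bot.capture("scene")
obs=np.array([340+104/2.5,150+162/2.5,150+270/2.5,130+132/2.5,130+240/2.5,180+246/2.5])
def f(p):
    a=proj(c,FT+p);b=proj(k,FT+p)
    return np.array([a[:,0].min(),a[:,1].min(),a[:,1].max(),b[:,0].min(),b[:,0].max(),b[:,1].max()])-obs
r=least_squares(f,[525,-280,145]);print("foot",r.x,r.fun)
p,R0=tool();print("tcp",p,R0.as_matrix().round(3))
# scanner origin in tool frame, heading
print("origin in tool",R0.inv().apply(r.x-p),"expected about",[85+19,-12,0])
Yd=R0.as_matrix()[:,2];print("heading",np.arctan2(-Yd[0],Yd[1]))
E
```

```text
foot [ 525.76179549 -282.2166934   154.91732799] [-1.32951268 -1.29166664  0.00436533 -1.56210648 -0.25560103  0.25018614]
tcp [ 532.37468384 -285.6694448   234.99445279] [[-0.002 -0.774  0.634]
 [ 0.003  0.634  0.774]
 [-1.     0.003  0.002]]
origin in tool [80.09818881  7.04110428 -1.64338072] expected about [104, -12, 0]
heading -0.686365280086357
```

```bash
cat >> plan.py <<'E'
L=np.array([600.3,271,73.]);OFF=np.array([80.,8.,0.])  # scanner origin in tool frame
def aim(verbose=True):
    p,R0=tool();M=R0.as_matrix();Z=M[:,2];up=-M[:,0];hd=-M[:,1]
    W=p+R0.apply(OFF)+35*hd+72*up;a=np.cos(np.radians(50))*hd-np.sin(np.radians(50))*up
    s=(L[2]-W[2])/a[2];hit=W+s*a;print("window",W.round(1),"range",round(s,1),"hit-L",(hit-L).round(1),"origin",(p+R0.apply(OFF)).round(1))
def scan_tcp(h):
    hd=np.array([np.cos(h),np.sin(h),0]);return L+[0,0,130*np.sin(np.radians(50))+8]-(130*np.cos(np.radians(50))+27)*hd
E
python3 - <<'E'
from plan import *
h=.3;print(scan_tcp(h));plan(scan_tcp(h)+[0,0,5],frame(h),1,vmax=34)
E
```

```text
[494.67571522 238.32657988 180.58577761]
n 16 d [-37.7 524.  -49.4] w [-0.986  0.003 -0.002]
[[[0.0032, 0.0226, 0.0238], [-0.062, 0.0, -0.0], 1], [[0.0032, 0.0211, 0.0252], [-0.062, 0.0, -0.0], 1], [[0.0032, 0.0195, 0.0264], [-0.062, 0.0, -0.0], 1], [[0.0032, 0.0178, 0.0276], [-0.062, 0.0, -0.0], 1], [[0.0032, 0.0161, 0.0286], [-0.062, 0.0, -0.0], 1]]
[[[0.0032, 0.0143, 0.0296], [-0.062, 0.0, -0.0], 1], [[0.0032, 0.0124, 0.0304], [-0.062, 0.0, -0.0], 1], [[0.0031, 0.0105, 0.0311], [-0.062, 0.0, -0.0], 1], [[0.0031, 0.0086, 0.0317], [-0.062, 0.0, -0.0], 1], [[0.0031, 0.0066, 0.0322], [-0.062, 0.0, -0.0], 1]]
[[[0.0031, 0.0046, 0.0325], [-0.062, 0.0, -0.0], 1], [[0.0031, 0.0026, 0.0327], [-0.062, 0.0, -0.0], 1], [[0.0031, 0.0006, 0.0328], [-0.062, 0.0, -0.0], 1], [[0.0031, -0.0014, 0.0328], [-0.062, 0.0, -0.0], 1], [[0.0031, -0.0034, 0.0327], [-0.062, 0.0, -0.0], 1]]
[[[0.0031, -0.0054, 0.0324], [-0.062, 0.0, -0.0], 1]]
```

jog_arm(plan=[[[0,0.0225,0.024],[-0.062,0,0],1],[[0.002,0.021,0.025],[-0.062,0,0],1],[[0.003,0.0195,0.0265],[-0.062,0,0],1],[[0.003,0.018,0.0275],[-0.062,0,0],1],[[0.003,0.016,0.0285],[-0.062,0,0],1]])

```text
t: 4.75
eef_pos: [519.3, -122.8, 219.8]
orientation: [0.583, -0.396, 0.585, 0.4]
wrist_force: [0.1, 1.3, -2.5]
opening: 43.5
```

jog_arm(plan=[[[0.002,0.0145,0.0295],[-0.062,0,0],1],[[0.002,0.0125,0.0305],[-0.062,0,0],1],[[0.002,0.0105,0.031],[-0.062,0,0],1],[[0.002,0.0085,0.0315],[-0.062,0,0],1],[[0.002,0.0065,0.032],[-0.062,0,0],1]])

```text
t: 5.17
eef_pos: [502.3, 48.0, 207.2]
orientation: [0.511, -0.484, 0.514, 0.49]
wrist_force: [1.3, -0.9, -3.1]
opening: 43.8
```

```bash
python3 - <<'E'
from plan import *
aim();plan(scan_tcp(.3)+[0,0,5],frame(.3),1,vmax=32)
E
```

```text
window [529.1  46.7 199. ] range 163.2 hit-L [  32.5 -229.1   -0. ] origin [493.5  48.7 127.3]
n 6 d [ -7.6 190.3 -21.6] w [-0.35   0.004 -0.009]
[[[0.0037, 0.0028, 0.0316], [-0.058, 0.001, -0.001], 1], [[0.0037, 0.001, 0.0317], [-0.058, 0.001, -0.001], 1], [[0.0037, -0.0009, 0.0317], [-0.058, 0.001, -0.001], 1], [[0.0036, -0.0027, 0.0316], [-0.058, 0.001, -0.001], 1], [[0.0036, -0.0046, 0.0314], [-0.058, 0.001, -0.001], 1]]
[[[0.0036, -0.0064, 0.0311], [-0.058, 0.001, -0.001], 1]]
```

jog_arm(plan=[[[0.003,0.003,0.0315],[-0.062,0.001,-0.001],1],[[0.003,0.001,0.0315],[-0.062,0.001,-0.001],1],[[0.003,-0.001,0.0315],[-0.062,0.001,-0.001],1],[[0.003,-0.003,0.03],[-0.062,0.001,-0.001],1],[[0.003,-0.004,0.025],[-0.06,0.001,-0.001],1]])

```text
t: 5.58
eef_pos: [491.7, 206.5, 190.0]
orientation: [0.425, -0.563, 0.428, 0.565]
wrist_force: [0.3, 0.0, -2.3]
opening: 43.8
```

jog_arm(plan=[[[0,0,0.01],[0,0,0],1],[[0,0,0],[0,0,0],1],[[0,0,0],[0,0,0],1]])

```text
t: 5.83
eef_pos: [487.0, 221.2, 187.6]
orientation: [0.422, -0.564, 0.427, 0.568]
wrist_force: [0.1, 0.5, -2.4]
opening: 43.6
```

```bash
python3 - <<'E'
from plan import *
k=bot.capture("scene");c=bot.capture("top");w=bot.capture("wrist")
aim();plan(scan_tcp(.3),frame(.3),1,vmax=20)
b=np.hstack([cv2.resize(c["pixels"][140:280,60:220],(400,350),interpolation=cv2.INTER_CUBIC),cv2.resize(k["pixels"][30:190,260:440],(394,350),interpolation=cv2.INTER_CUBIC)])
cv2.imwrite("pics/s1.png",b[:,:,::-1])
E
```

```text
window [513.4 227.5 179.8] range 138.4 hit-L [ -2.4 -18.9   0. ] origin [479.1 217.6 108.1]
n 2 d [ 7.2 18.3 -7.4] w [-0.018  0.    -0.009]
[[[0.0037, -0.006, 0.0078], [-0.009, 0.0, -0.004], 1], [[0.0037, -0.0061, 0.0077], [-0.009, 0.0, -0.004], 1]]
```

View pics/s1.png

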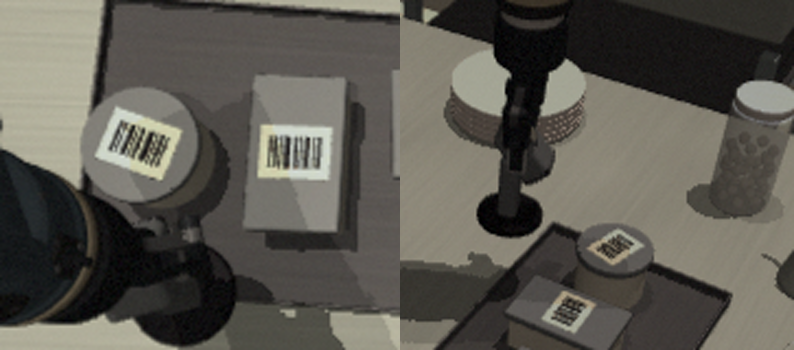

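The scanner hangs beside the round tub and nothing touches. Top-crop foot is at about (185,300), scene-crop foot at about (510,215). By dead reckoning the aim is about 19 mm short in y, so I'll correct it.

jog_arm(plan=[[[0.0035,-0.006,0.0078],[-0.009,0,-0.004],1],[[0.0035,-0.006,0.0077],[-0.009,0,-0.004],1],[[0,0,0],[0,0,0],1],[[0,0,0],[0,0,0],1]])

```text
t: 6.32
eef_pos: [496.6, 237.0, 180.8]
orientation: [-0.421, 0.568, -0.42, -0.568]
wrist_force: [0.5, 0.6, -2.9]
opening: 43.7
```

```bash
python3 - <<'E'
from plan import *
k=bot.capture("scene");c=bot.capture("top");
aim();plan(scan_tcp(.3),frame(.3),1,vmax=20);print(bot.sense()["dq"].round(3))
b=np.hstack([cv2.resize(c["pixels"][170:290,80:200],(400,400),interpolation=cv2.INTER_CUBIC),cv2.resize(k["pixels"][70:170,280:380],(400,400),interpolation=cv2.INTER_CUBIC)])
b=cv2.convertScaleAbs(b,alpha=1.6,beta=10)
cv2.imwrite("pics/s2.png",b[:,:,::-1])
E
```

```text
window [522.3 244.8 172.9] range 130.6 hit-L [ 2.4 -1.7  0. ] origin [488.9 234.7 100.8]
n 1 d [-1.8  1.4 -0.3] w [-0.004  0.     0.001]
[[[0.0003, 0.0013, 0.0019], [-0.004, 0.0, 0.001], 1]]
[-0.001 -0.007 -0.002  0.004 -0.002  0.001]
```

View pics/s2.png

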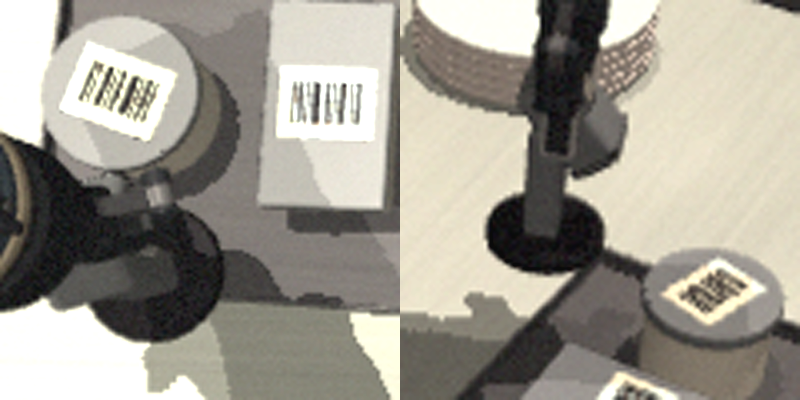

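In the top crop the foot's right and bottom edges are at 224 and 342. In the scene crop its left, right, top and bottom are at 486, 605, 192 and 274, and the head's nose spans about (570,172) to (626,112). I'll check these against the model.

```bash
python3 - <<'E'
from fit import *
from plan import aim,tool,OFF,L
from scipy.optimize import least_squares
c=bot.capture("top");k=bot.capture("scene");p,R0=tool();M=R0.as_matrix();S=np.c_[-M[:,1],M[:,2],-M[:,0]]
obs=np.array([80+224/3.333,170+342/3.333,280+86/4,280+205/4,70+274/4,70+192/4])
def f(q,pit=0):
    T=S@R.from_euler('y',q[3] if len(q)>3 else 0).as_matrix();X=FT@T.T+q[:3];a=proj(c,X);b=proj(k,X)
    return np.array([a[:,0].max(),a[:,1].max(),b[:,0].min(),b[:,0].max(),b[:,1].max(),b[:,1].min()])-obs
o=p+R0.apply(OFF);print("model resid",f(o).round(2));r=least_squares(f,o);print("fit",r.x,r.fun.round(2),"in tool",R0.inv().apply(r.x-p))
h=cv2.convexHull(proj(k,HB@S.T+o).astype(np.float32))[:,0];print(((h-[280,70])*4+[400,0]).round())
aim();print(p,S.round(3).tolist())
E
```

```text
model resid [-1.39  0.29 -0.73 -0.3  -1.03 -2.18]
fit [490.19201995 233.720841    96.68090356] [-0.28 -0.39 -0.51 -0.14  0.64 -0.54] in tool [84.35886393  6.97194338 -1.26805799]
[[632. 115.]
 [621. 155.]
 [574. 180.]
 [508.  96.]
 [523.  58.]
 [568.  31.]]
window [522.2 244.8 173.1] range 130.8 hit-L [ 2.5 -1.6  0. ] origin [488.8 234.6 101. ]
[496.37694483 236.89932836 181.05079043] [[0.957, -0.291, -0.001], [0.291, 0.957, -0.001], [0.002, 0.0, 1.0]]
```

jog_arm(plan=[[[0,0.001,0.002],[-0.004,0,0.001],1],[[0,0,0],[0,0,0],1],[[0,0,0],[0,0,0],1],[[0,0,0],[0,0,0],1],[[0,0,0],[0,0,0],1]])

```text
t: 6.93
eef_pos: [494.5, 238.3, 181.5]
orientation: [-0.42, 0.569, -0.419, -0.569]
wrist_force: [0.9, -0.8, -2.2]
opening: 43.5
```

```bash
sed -i 's/OFF=np.array(\[80.,8.,0.\])/OFF=np.array([82.,7.5,-0.5])/' plan.py; python3 - <<'E'
from plan import *
for i in range(60):
    bot.capture("scene")
    if i%10==0: aim()
s=bot.sense();print(s["t"],s["dq"].round(4),s["wrist_force"],s["opening"])
E
```

```text
window [520.9 246.  171.5] range 128.7 hit-L [-0.3 -0.5  0. ] origin [487.6 235.7  99.5]
window [521.  245.9 171.4] range 128.5 hit-L [-0.3 -0.6  0. ] origin [487.6 235.6  99.4]
window [521.  246.  171.5] range 128.6 hit-L [-0.3 -0.6  0. ] origin [487.5 235.7  99.4]
window [521.  246.  171.4] range 128.6 hit-L [-0.3 -0.6  0. ] origin [487.5 235.7  99.4]
window [521.  246.  171.4] range 128.6 hit-L [-0.3 -0.6 -0. ] origin [487.6 235.7  99.4]
window [520.9 246.  171.4] range 128.5 hit-L [-0.4 -0.6  0. ] origin [487.5 235.7  99.4]
9.9333 [ 0.0002  0.0003 -0.      0.002  -0.0004  0.    ] [ 0.51296096 -0.808399   -2.72410087] 43.54484502595154
```

Held for 3 s with the modelled aim within 1 mm of the label centre at 129 mm range. Now back to the mat.

```bash
python3 - <<'E'
from plan import *
plan([540.8,-284.8,225],frame(-.69),1,vmax=34)
E
```

```text
n 16 d [  46.3 -523.1   43.6] w [0.99  0.001 0.   ]
[[[-0.0027, 0.0069, -0.0321], [0.062, 0.0, 0.0], 1], [[-0.0027, 0.0049, -0.0325], [0.062, 0.0, 0.0], 1], [[-0.0027, 0.0029, -0.0327], [0.062, 0.0, 0.0], 1], [[-0.0027, 0.0009, -0.0328], [0.062, 0.0, 0.0], 1], [[-0.0027, -0.0012, -0.0328], [0.062, 0.0, 0.0], 1]]
[[[-0.0027, -0.0032, -0.0327], [0.062, 0.0, 0.0], 1], [[-0.0027, -0.0052, -0.0324], [0.062, 0.0, 0.0], 1], [[-0.0027, -0.0072, -0.032], [0.062, 0.0, 0.0], 1], [[-0.0027, -0.0092, -0.0315], [0.062, 0.0, 0.0], 1], [[-0.0027, -0.0111, -0.0309], [0.062, 0.0, 0.0], 1]]
[[[-0.0027, -0.013, -0.0301], [0.062, 0.0, 0.0], 1], [[-0.0027, -0.0148, -0.0293], [0.062, 0.0, 0.0], 1], [[-0.0027, -0.0166, -0.0283], [0.062, 0.0, 0.0], 1], [[-0.0027, -0.0183, -0.0272], [0.062, 0.0, 0.0], 1], [[-0.0027, -0.02, -0.026], [0.062, 0.0, 0.0], 1]]
[[[-0.0027, -0.0216, -0.0248], [0.062, 0.0, 0.0], 1]]
```

jog_arm(plan=[[[-0.02,0.002,-0.01],[0.062,0,0],1],[[-0.01,0.005,-0.032],[0.062,0,0],1],[[-0.003,0.003,-0.033],[0.062,0,0],1],[[-0.003,0.001,-0.033],[0.062,0,0],1],[[-0.003,-0.001,-0.033],[0.062,0,0],1]])

```text
t: 10.35
eef_pos: [506.2, 98.2, 220.5]
orientation: [0.503, -0.497, 0.503, 0.498]
wrist_force: [0.0, -0.3, -1.5]
opening: 43.6
```

jog_arm(plan=[[[-0.003,-0.003,-0.033],[0.062,0,0],1],[[-0.002,-0.005,-0.0325],[0.062,0,0],1],[[-0.002,-0.007,-0.032],[0.062,0,0],1],[[-0.002,-0.009,-0.0315],[0.062,0,0],1],[[-0.002,-0.011,-0.031],[0.062,0,0],1]])

```text
t: 10.77
eef_pos: [518.0, -73.4, 233.1]
orientation: [0.578, -0.409, 0.576, 0.409]
wrist_force: [0.3, 0.1, -2.7]
opening: 43.4
```

```bash
python3 - <<'E'
from plan import *
plan([540.8,-284.8,220],frame(-.69),1,vmax=34)
E
```

```text
n 7 d [  22.8 -211.4  -13.1] w [0.354 0.003 0.001]
[[[0.0018, -0.013, -0.0274], [0.051, 0.0, 0.0], 1], [[0.0018, -0.0144, -0.0267], [0.051, 0.0, 0.0], 1], [[0.0018, -0.0157, -0.026], [0.051, 0.0, 0.0], 1], [[0.0019, -0.017, -0.0252], [0.051, 0.0, 0.0], 1], [[0.0019, -0.0183, -0.0243], [0.051, 0.0, 0.0], 1]]
[[[0.0019, -0.0195, -0.0233], [0.051, 0.0, 0.0], 1], [[0.0019, -0.0206, -0.0223], [0.051, 0.0, 0.0], 1]]
```

jog_arm(plan=[[[0.002,-0.013,-0.0275],[0.051,0,0],1],[[0.002,-0.0145,-0.0265],[0.051,0,0],1],[[0.002,-0.0155,-0.026],[0.051,0,0],1],[[0.002,-0.017,-0.025],[0.051,0,0],1],[[0.002,-0.018,-0.0245],[0.051,0,0],1]])

```text
t: 11.18
eef_pos: [532.6, -233.2, 224.4]
orientation: [0.628, -0.329, 0.625, 0.327]
wrist_force: [0.6, 0.1, -1.6]
opening: 43.2
```

jog_arm(plan=[[[0.002,-0.0195,-0.0235],[0.051,0,0],1],[[0.002,-0.02,-0.022],[0.051,0,0],1],[[0,0,0],[0,0,0],1],[[0,0,0],[0,0,0],1]])

```text
t: 11.52
eef_pos: [536.9, -302.8, 218.6]
orientation: [0.646, -0.292, 0.643, 0.29]
wrist_force: [1.1, 0.5, -2.2]
opening: 43.3
```

```bash
python3 - <<'E'
from plan import *
plan([540.8,-284.8,110],frame(-.69),1,n=5)
E
```

```text
n 5 d [   3.9   18.  -108.6] w [-0.033  0.003  0.004]
[[[0.0217, 0.0019, 0.0031], [-0.007, 0.001, 0.001], 1], [[0.0217, 0.0019, 0.0032], [-0.007, 0.001, 0.001], 1], [[0.0217, 0.0018, 0.0032], [-0.007, 0.001, 0.001], 1], [[0.0217, 0.0018, 0.0032], [-0.007, 0.001, 0.001], 1], [[0.0217, 0.0017, 0.0032], [-0.007, 0.001, 0.001], 1]]
```

jog_arm(plan=[[[0.02,0.002,0.005],[-0.009,0.001,0.001],1],[[0.03,0.003,0.005],[-0.009,0.001,0.001],1],[[0.03,0.002,0.004],[-0.009,0.001,0.001],1],[[0.015,0.001,0.002],[-0.006,0,0.001],1],[[0,0,0],[0,0,0],1]])

```text
t: 11.93
eef_pos: [542.6, -283.5, 122.2]
orientation: [0.64, -0.304, 0.638, 0.302]
wrist_force: [0.2, 0.5, -2.6]
opening: 43.5
```

jog_arm(plan=[[[0,0,0],[0,0,0],1],[[0,0,0],[0,0,0],1]])

```text
t: 12.1
eef_pos: [542.4, -281.8, 122.6]
orientation: [0.639, -0.304, 0.638, 0.303]
wrist_force: [-0.3, -0.3, -3.1]
opening: 43.5
```

```bash
python3 - <<'E'
from plan import *
print(bot.sense()["wrist_force"])
plan([540.8,-284.8,90],frame(-.69),1,n=3);aim()
c=bot.capture("wrist");cv2.imwrite("pics/p1.png",c["pixels"][:,:,::-1])
E
```

```text
[-0.26768561 -0.27313475 -3.10911636]
n 3 d [ -1.6  -3.  -32.6] w [0.007 0.001 0.003]
[[[0.0109, -0.0002, -0.0011], [0.002, 0.0, 0.001], 1], [[0.0109, -0.0002, -0.0011], [0.002, 0.0, 0.001], 1], [[0.0109, -0.0002, -0.0011], [0.002, 0.0, 0.001], 1]]
window [ 563.4 -299.6  112.7] range 51.9 hit-L [ -10.9 -591.7    0. ] origin [ 536.5 -277.6   40.6]
```

View pics/p1.png

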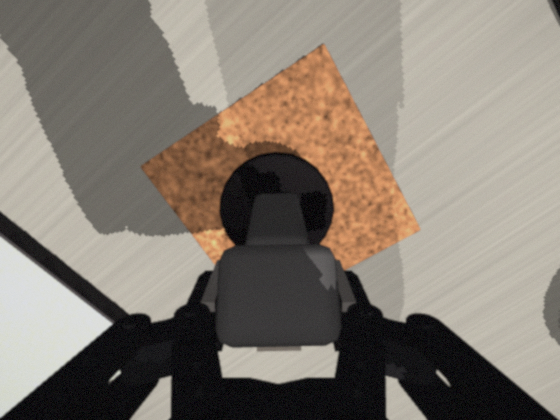

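The wrist view shows the foot, centred at about (276,208), hanging over the middle of the mat (mat corners at (323,43), (142,167) and (418,230)). I'll lower it gently.

jog_arm(plan=[[[0.011,0,-0.001],[0.002,0,0.001],1],[[0.011,0,-0.001],[0.002,0,0.001],1],[[0.005,0,0],[0,0,0.001],1],[[0,0,0],[0,0,0],1],[[0,0,0],[0,0,0],1]])

```text
t: 12.57
eef_pos: [543.4, -285.0, 97.2]
orientation: [0.641, -0.304, 0.638, 0.3]
wrist_force: [1.2, 0.2, -2.5]
opening: 43.4
```

jog_arm(plan=[[[0.002,0,0],[0,0,0],1],[[0.002,0,0],[0,0,0],1],[[0,0,0],[0,0,0],1]])

```text
t: 12.82
eef_pos: [543.5, -285.4, 93.0]
orientation: [0.641, -0.304, 0.638, 0.3]
wrist_force: [0.1, 1.2, -3.0]
opening: 43.3
```

jog_arm(plan=[[[0.002,0,0],[0,0,0],1],[[0.0015,0,0],[0,0,0],1],[[0,0,0],[0,0,0],1]])

```text
t: 13.07
eef_pos: [543.7, -285.6, 89.5]
orientation: [0.641, -0.304, 0.638, 0.3]
wrist_force: [-0.7, -1.1, -2.8]
opening: 43.4
```

jog_arm(plan=[[[0.0015,0,0],[0,0,0],1],[[0,0,0],[0,0,0],1]])

```text
t: 13.23
eef_pos: [543.8, -285.6, 87.9]
orientation: [0.641, -0.304, 0.637, 0.3]
wrist_force: [-0.2, -0.8, -2.3]
opening: 43.5
```

```bash
python3 - <<'E'
from plan import *
s=bot.sense();print(s["eef_pos"],s["wrist_force"],s["ft_torque"],tool()[1].as_matrix().round(3).tolist())
E
```

```text
[ 543.79991877 -285.55849975   87.90860008] [-0.20078044 -0.79003381 -2.2941746 ] [ 0.00831476  0.00934078 -0.0003918 ] [[0.008, -0.772, 0.636], [-0.003, 0.636, 0.772], [-1.0, -0.008, 0.002]]
```

jog_arm(plan=[[[0.0015,0,0],[0,0,0],1],[[0,0,0],[0,0,0],1]])

```text
t: 13.4
eef_pos: [544.6, -286.3, 87.7]
orientation: [0.642, -0.305, 0.637, 0.299]
wrist_force: [0.4, -0.4, -2.7]
opening: 43.4
```

jog_arm(plan=[[[0.0015,0,0],[0,0,0],1],[[0,0,0],[0,0,0],1]])

```text
t: 13.57
eef_pos: [545.4, -286.9, 87.8]
orientation: [0.642, -0.306, 0.637, 0.298]
wrist_force: [0.5, 0.6, -1.4]
opening: 43.4
```

```bash
python3 - <<'E'
from plan import *
p,R0=tool();print(p);M=R0.as_matrix();plan(p-[0,0,1],frame(np.arctan2(-M[1,1],-M[0,1])),1,n=2)
c=bot.capture("scene");t=bot.capture("top")
b=np.hstack([cv2.resize(t["pixels"][180:290,325:435],(400,400),interpolation=cv2.INTER_CUBIC),cv2.resize(c["pixels"][240:340,165:265],(400,400),interpolation=cv2.INTER_CUBIC)])
cv2.imwrite("pics/p2.png",cv2.convertScaleAbs(b,alpha=1.5,beta=10)[:,:,::-1])
E
```

```text
[ 545.37402998 -286.94029947   87.7917969 ]
n 2 d [ 0.  0. -1.] w [0.    0.003 0.013]
[[[0.0005, 0.0, -0.0], [0.0, 0.001, 0.007], 1], [[0.0005, 0.0, -0.0], [0.0, 0.001, 0.007], 1]]
```

View pics/p2.png

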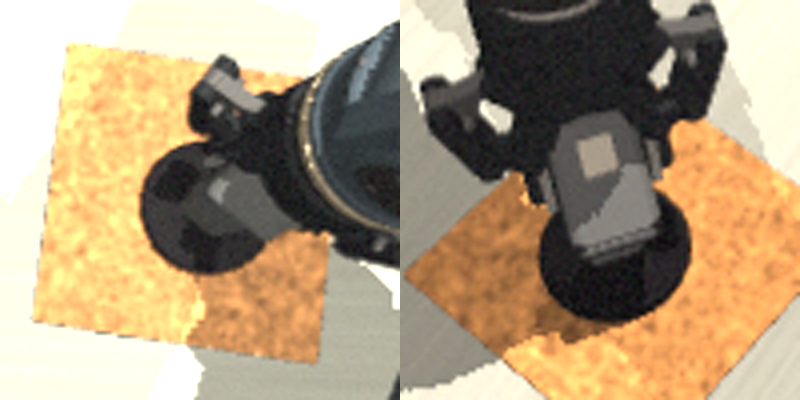

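The foot, top-crop centre about (205,208), is well inside the mat, and the scanner's weight is going onto it. I'll level the tool and release.

jog_arm(plan=[[[0.0005,0,0],[0,0.001,0.008],1],[[0.0005,0,0],[0,0.001,0.007],1],[[0,0,0],[0,0,0],1]])

```text
t: 13.92
eef_pos: [546.6, -287.7, 87.4]
orientation: [0.64, -0.302, 0.639, 0.302]
wrist_force: [-1.6, -0.1, 2.5]
opening: 43.3
```

```bash
python3 - <<'E'
from plan import *
p,R0=tool();s=bot.sense();print(p,s["wrist_force"],s["ft_torque"]);M=R0.as_matrix();plan(p,frame(np.arctan2(-M[1,1],-M[0,1])),1,n=1)
E
```

```text
[ 546.56136593 -287.71918421   87.3906839 ] [-1.64151466 -0.1219532   2.51991513] [0.1047324 0.2331533 0.0103155]
n 1 d [0. 0. 0.] w [0.    0.001 0.   ]
[[[0.0, 0.0, 0.0], [0.0, 0.001, 0.0], 1]]
```

Seated and level: the force has reversed to +2.5 N. Opening.

jog_arm(plan=[[[0,0,0],[0,0,0],0.45],[[0,0,0],[0,0,0],0.35],[[0,0,0],[0,0,0],0.2],[[0,0,0],[0,0,0],0],[[0,0,0],[0,0,0],0]], force=20)

```text
t: 14.33
eef_pos: [546.0, -287.2, 86.2]
orientation: [0.639, -0.301, 0.64, 0.303]
wrist_force: [-0.4, -0.5, 1.0]
opening: 85.1
```

jog_arm(plan=[[[0,0,0],[0,0,0],0],[[-0.005,0,0],[0,0,0],0],[[-0.02,0,0],[0,0,0],0],[[-0.03,0,0],[0,0,0],0],[[-0.03,0,0],[0,0,0],0]])

```text
t: 14.75
eef_pos: [542.4, -285.2, 167.5]
orientation: [0.636, -0.297, 0.642, 0.306]
wrist_force: [1.1, -0.5, 0.2]
opening: 85.3
```

jog_arm(plan=[[[-0.03,0,0],[0,0,0],0],[[-0.03,0,0],[0,0,0],0],[[0,0.02,0],[0,0,0],0],[[0,0,0],[0,0,0],0],[[0,0,0],[0,0,0],0]])

```text
t: 15.17
eef_pos: [529.8, -274.0, 240.6]
orientation: [0.639, -0.301, 0.64, 0.303]
wrist_force: [0.5, 0.1, 0.0]
opening: 85.4
```

```bash
python3 - <<'E'
from plan import *
s=bot.sense();print(s["t"],s["eef_pos"],s["opening"],s["wrist_force"])
w=bot.capture("wrist");c=bot.capture("scene");t=bot.capture("top")
b=np.hstack([cv2.resize(w["pixels"],(400,300)),cv2.resize(c["pixels"],(400,300))]);a=np.hstack([cv2.resize(t["pixels"][180:290,325:435],(300,300)),cv2.resize(t["pixels"][140:280,60:293],(500,300))])
cv2.imwrite("pics/f1.png",np.vstack([b,a])[:,:,::-1])
u0,v0,u1,v1=90,175,145,220
h=cv2.cvtColor(t["pixels"],cv2.COLOR_RGB2HSV)[v0:v1,u0:u1];m=((h[...,2]>170)&(h[...,1]<60)).astype(np.uint8);m=cv2.morphologyEx(m,cv2.MORPH_CLOSE,np.ones((5,5)));n,l,st,ce=cv2.connectedComponentsWithStats(m);print(st,ce+[u0,v0])
E
```

```text
15.1667 [ 529.78844689 -274.02190157  240.57143217] 85.35593291053291 [5.39594800e-01 1.09524623e-01 4.43575494e-04]
[[   1    0   54   45 1773]
 [   0    0    6   45  137]
 [   8    8   35   29  565]] [[119.82233503 197.5606317 ]
 [ 91.53284672 189.93430657]
 [114.31858407 196.9539823 ]]
```

View pics/f1.png

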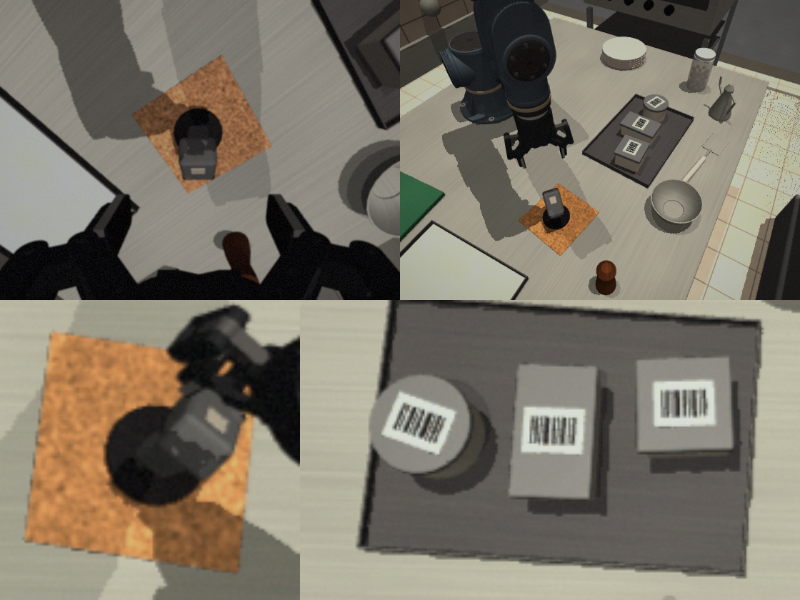

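The scanner stands upright and free near the middle of the mat with its whole foot on it. The tubs haven't moved (label still at (114.3,197.0) in the top view, before (114.1,196.7)), and the gripper is open, clear and at rest. Handing in.

```bash
python3 -c "
from workcell import bot
print(bot.close_job())"
```

```text
the job is handed in; nothing more can be done
None
```

I picked up the scanner, aimed it at the label on the round tub, held it there, and stood it back upright on its mat. The job was handed in at about 15 s of the 59 s allowed.

- **Aim:** The range was about 129 mm and the hold lasted 3 s. By my model the line met the label within 1 mm of its middle. The scanner's position in the grip was uncertain by a few mm: two camera fits gave heights 4 mm apart and I used a value in between. The true aim may therefore be about 3 mm off.
- **Put-down:** The foot touched slightly tilted at first. I levelled the tool until the wrist force reversed to +2.5 N, then let go.
- **Last checks:** The final pictures show the scanner upright with its whole foot on the mat and the gripper open and clear. The round tub's label is within 0.3 pixel of where it started. The wrist force was near zero.
- **Failed or disagreeing checks:** The only one that disagreed was the grip-height fit above.

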